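Sort out the binding guide wheels

TASK

Spin each of the four guide wheels on the test plate on its axle, past a quarter turn if it will go, and leave it turned where it comes to rest. Then stand every unit whose wheel binds or sticks upright in the red reject bin, leave the free-running ones in their nests, and do not disturb the other things on the board.

Things in the scene. Friction and masses are not known exactly. Their poses are not given: they have to be found in the camera images.
- unit_a: Guide wheel unit, one of four look-alikes, loose, about 0.5 to 0.6 kg: dark steel foot 64 x 64 x 12 mm; on it a grey grooved wheel 60 mm across lying flat on an upright axle, rim 16 to 38 mm above the foot's underside. Yellow knob on the wheel's top, 12 mm across, 38 to 58 mm above the underside, its centre 22 mm from the axle; white mark opposite. Origin: centre of the underside; z up.
- unit_b: Guide wheel unit, just like unit_a. Nobody can see which are good: a good wheel turns round and round with next to no resistance and runs on when flicked. A bad one drags (0.008 to 0.03 N m, 0.4 to 1.4 N at the knob), then jams solid within 45 degrees of its start, either way.
- unit_c: Guide wheel unit, just like unit_a. At least one of the four is bad and at least one good. A unit can be gripped and lifted by its wheel's rim; a sideways push above about 3 N at the knob may rock it in its nest, a hard one tip it over.
- unit_d: Guide wheel unit, just like unit_a.
- wheel_a (a joint): Turning angle (rad) of the wheel of unit_a: within 0.12 of 0 at the start, grows counter-clockwise seen from above and counts on through full turns. At 0 the yellow knob lies from the axle along the unit's own +x axis; at angle q it is turned by q from there.
- wheel_b (a joint): Turning angle (rad) of the wheel of unit_b: within 0.12 of 0 at the start, grows counter-clockwise seen from above and counts on through full turns. At 0 the yellow knob lies from the axle along the unit's own +x axis; at angle q it is turned by q from there.
- wheel_c (a joint): Turning angle (rad) of the wheel of unit_c: within 0.12 of 0 at the start, grows counter-clockwise seen from above and counts on through full turns. At 0 the yellow knob lies from the axle along the unit's own +x axis; at angle q it is turned by q from there.
- wheel_d (a joint): Turning angle (rad) of the wheel of unit_d: within 0.12 of 0 at the start, grows counter-clockwise seen from above and counts on through full turns. At 0 the yellow knob lies from the axle along the unit's own +x axis; at angle q it is turned by q from there.
- rig: Fixed aluminium test plate 260 x 360 x 4 mm. Origin: on the table, midway between its four nests; the plate reaches 130 mm along its x and -x and -y, 230 mm along +y. Nests: square openings 67 mm wide between blue lips 4 mm thick whose tops are 14 mm above the table, floor 4 mm above it, centred at x = +-60, y = +-60 mm; each holds a unit square to the plate.
- reject_bin: Fixed open red reject bin, 250 mm along its x, 170 mm along its y, 50 mm tall, walls and floor 5 mm. Origin: centre of its underside. Empty at the start; it has room for two units side by side along its x, or more.
- tape_cream: Bystander: cream tape roll, 80 mm across, 24 mm tall, lying on the +y end of the test plate. Origin: centre of underside.
- connector: Bystander: small grey connector about 26 x 22 x 14 mm lying on the plate in the middle between the four nests. Origin: centre of underside.
- tape_black: Bystander: black tape roll, 72 mm across, 19 mm tall, on the table beyond the gap between plate and bin. Origin: centre of underside.
- tape_measure: Bystander: black tape measure 62 x 34 x 58 mm on the table beyond the plate. Origin: centre of underside.
- screwdriver: Bystander: screwdriver lying on the table on the far side, about 200 mm long. Origin: about its middle.
- scissors: Bystander: red-handled scissors, about 170 mm long, lying on the table on the far side.
There are look-alikes about, which are no part of the job. Leave any green or orange look-alike of the unit_c alone.

How it is judged:
By the outcome, as a careful person would: the job done as asked, in the order asked, and still so for the second after the job is handed in, with the robot touching nothing.
It also fails if it takes over 70 s, if anything falls off the work surface, if the arm or the gripper's body presses on something with over 40 N, if the wrist force passes 120 N, or if a joint passes its speed limit or range.

ROBOT

A 6-joint arm with a two-finger parallel gripper is mounted at the origin on the work surface. World frame = base frame: x ahead of the robot, y to its left, z up, the work surface at z = 0. Lengths are in m, angles in rad, forces in N, time in s.
With the tool pointing down it reaches from about 0.35 to 0.85 m from the base axis. Payload 8.1 kg.
Tool frame: the origin (TCP) lies at the very end of the fingers, on their centre line; the grasp point (between the pads) lies 19 mm behind it; z points along the fingers, y is the line along which they close (so a half turn about z gives the same grasp; the last joint's range is limited). The gripper opens to 85 mm and grips with 20 to 120 N. Pads are 22 mm wide; open, the fingers measure 114 mm over their backs; the gripper's body (76 mm by 85 mm) begins 54 mm behind the grasp point. The pads swing forward as they close: fully open they stand 13 mm farther back than shut.
Start: joints at [1.235, 0.13, 1.488, -0, 1.523, -0.085], TCP at [0.149, 0.581, 0.231] pointing down, gripper open.
Joint ranges: [-2.96, 2.96], [-0.89, 2.26], [0.02, 2.5], [-1.34, 4.48], [0, 2.73], [-2.66, 2.66]. Speed limits (rad/s): [2.39, 2.39, 2.79, 3.14, 3.14, 3.14].

INTERFACE

Orientations are given as a unit quaternion [w, x, y, z].
In Python, from plant import * gives the robot as it stands. The module is installed in compiled form; this text tells all that it offers.
- The arm moves only by the tool send_rows, never from a script. Its argument "motion" is a list of rows, each a list of 7 numbers: the turn, a rotation vector about the tool's x, y, z in units of 5 degrees (1.0 is 5 degrees), then the shift along the tool's x, y, z in units of 40 mm (1.0 is 40 mm), then the closure, from -1 (fully open) to 1 (shut), so that 0 is half open. In form: [[rx, ry, rz, x, y, z, claw], ...]. A call has 1 to 12 rows; each row is the pose to reach, as a shift and turn from the pose commanded when the call began, along the tool's axes at that moment; what a row does not reach only later rows make up. A row lasts 1/12 s, in which the tool goes at most 41.7 mm and 7.16 degrees, less where a joint would pass 70% of its speed; a pose out of reach is approached as far as the arm can. A call with a gripper value outside its range is refused whole. The fingers move at their own pace and stop on an object; "grip_force" is the grip in N (left out, the last holds). Time passes only in rows, so rows that repeat a pose let the fingers close. It gives the time, the measured TCP pose, the force, the opening and the grip force at its end, in the units of the state.
- sense(): the state, without advancing time (a new reading comes with each control period).
- snapshot(name): name is "side" or "top" or "wrist"; returns a dict with "img" (420x560x3 uint8, blue, green, red), "intrinsics" (3x3 intrinsics, pixels), "rvec" (rotation vector, rad) and "tvec" (3), from world to camera coordinates, as OpenCV has them; the wrist camera has in their place "mount" (4x4, takes a point from camera to tool coordinates, whose origin is the TCP and whose axes are the flange's). Camera axes: x right, y down, z forward; pixel columns grow to the right and rows downward; lengths in m; the calibration is good to about 2 mm. The wrist camera is an equidistant fisheye: a pixel r from the principal point sees the ray r / f radians off the axis. A picture is of the moment at which its call begins: read the wrist's pose just before it. There is no depth.
- finish_job(): hands the job in; it is judged then, once.
The state is a dict: "time_s": time; "joint_positions": joint angles; "qvel": joint speeds; "joint_efforts": joint torques, N m; "tool_pos": TCP position; "eef_rot": TCP orientation; "wrist_force": force on the tool from outside, world axes, zero at the start; "ft_torque": the same for the moment, N m; "finger_gap": finger opening in m; "finger_force": force on a finger pad.
Only numpy, scipy, OpenCV 4.12 (cv2) and the standard library are available. Lean on these libraries where they do the work, as an engineer would, in place of code of your own. Each camera call takes 0.05 s, during which the arm holds its last target. There are 200 camera calls.

## Working session

There is one attempt and no reset: what is moved stays moved. The work goes in short steps, Python scripts to look and compute and a tool call to move; the robot and the scene stay as the last step left them, time stands still between calls to the robot, and variables do not carry over. Pictures are saved under pics/ and viewed, at most 10 in all, crops included, and the job is handed in when it is done.

Besides the shell and the picture viewer there is one more tool, called after "Emit:" as name(argument=value, ...), one argument or row to a line, values as JSON. send_rows: Moves the arm, as the interface text tells. Its arguments: {"type":"object","properties":{"motion":{"type":"array","items":{"type":"array","items":{"type":"number"}}},"grip_force":{"type":"number"}},"required":["motion"]}

```bash
mkdir -p pics
python3 - <<'E'
from plant import *
import cv2,pickle
s=sense();print({k:(v.tolist() if hasattr(v,'tolist') else v) for k,v in s.items()})
for n in("top","side"):
    d=snapshot(n);pickle.dump(d,open(n+'.pkl','wb'));cv2.imwrite(f'pics/{n}0.png',d['img']);print(n,d['intrinsics'],d['rvec'],d['tvec'])
E
```

```text
{'time_s': 0.0, 'joint_positions': [1.2346035064966228, 0.13116499061314665, 1.489309576391523, -5.121354414423671e-06, 1.5230368094971554, -0.08539639366061036], 'qvel': [0.0008088320369112638, 0.001313261752418665, 0.0002970147871611947, 0.0006796952587962416, -0.0001555495202785126, 2.3327583731404483e-05], 'joint_efforts': [-0.0018494942196412012, -56.93859100341797, -50.05482316017151, -0.0004963024730386678, 0.015007174224592745, 1.5176242129655293e-06], 'tool_pos': [0.14869241355006665, 0.5806881305842068, 0.23022554073587045], 'eef_rot': [-0.00019823284151489394, 0.12506964853497887, 0.9921475004426884, -0.0009386609627450267], 'wrist_force': [-0.17598815301388296, -0.7605460177697231, -0.12027221844003794], 'ft_torque': [0.030563558390348997, -0.049935585513862284, -0.02639690456781753], 'finger_force': 0.0, 'finger_gap': 0.0855790773817526}
top [[443.52141167   0.         285.13142539]
 [  0.         443.52141167 204.41541751]
 [  0.           0.           1.        ]] [ 2.18147415 -2.18073835  0.0784561 ] [0.10225869 0.52640773 1.0261677 ]
side [[448.20596879   0.         276.64772711]
 [  0.         448.20596879 215.6106743 ]
 [  0.           0.           1.        ]] [ 0.40297608 -2.77766938  1.14240171] [0.51888824 0.05003173 1.00823719]
```

View pics/top0.png

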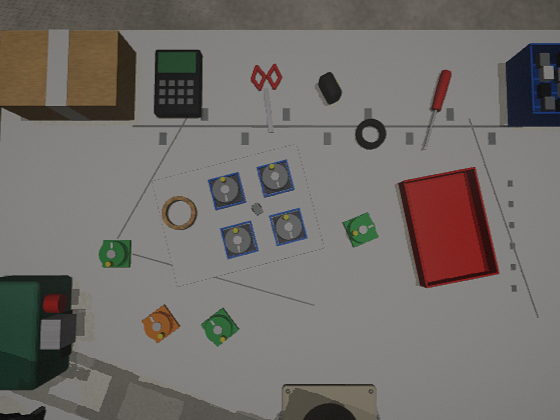

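View pics/side0.png

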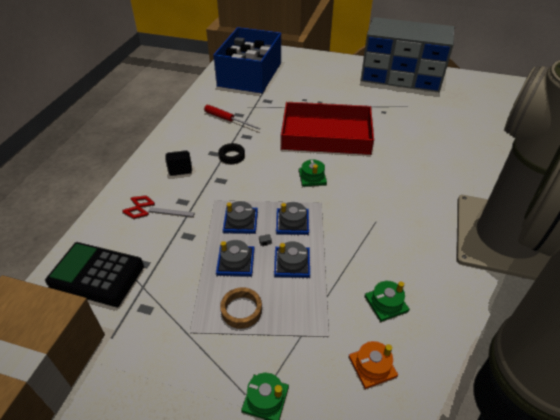

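The top view shows the four grey units on the plate at about (226,190), (275,177), (238,240), (288,227). The tape roll is at (179,212), the connector at (257,209) and the red bin at (448,227). The green and orange look-alikes sit outside the plate. The side view agrees, so I'll enlarge the plate.

```bash
python3 - <<'E'
import cv2,pickle
d=pickle.load(open('top.pkl','rb'));c=d['img'][150:270,195:325]
cv2.imwrite('pics/crop1.png',cv2.resize(c,None,fx=5,fy=5,interpolation=cv2.INTER_CUBIC)[:600])
E
cat > h.py <<'E'
import numpy as np,cv2,pickle
from scipy.spatial.transform import Rotation as R
def ray(d,u,v,z):
    K,r,t=np.array(d['intrinsics']),cv2.Rodrigues(np.array(d['rvec']))[0],np.array(d['tvec']).ravel()
    c=-r.T@t; w=r.T@np.linalg.solve(K,[u,v,1]); return c+w*(z-c[2])/w[2]
def proj(d,P):
    return cv2.projectPoints(np.array(P,float).reshape(-1,3),np.array(d['rvec']),np.array(d['tvec']),np.array(d['intrinsics']),None)[0].reshape(-1,2)
E
```

```text
(no output)
```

View pics/crop1.png

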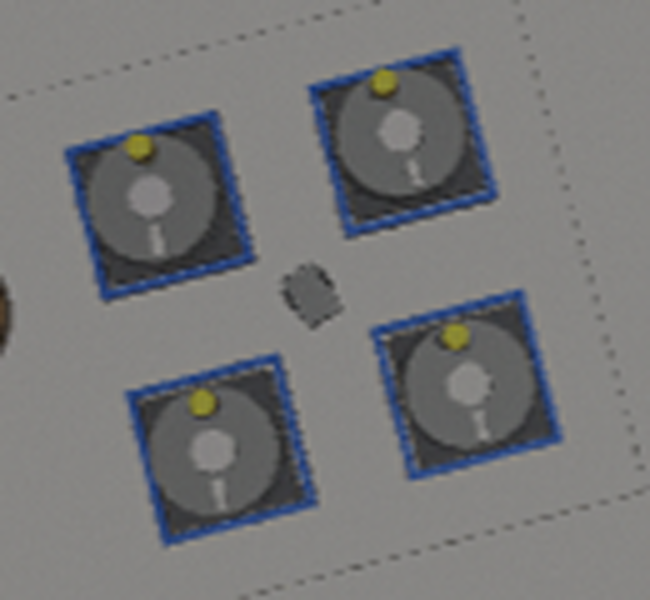

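```bash
cat > m.py <<'E'
from h import *
from scipy.optimize import least_squares
d=pickle.load(open('top.pkl','rb'))
C=np.array([[(66,150),(216,112),(255,261),(105,299)],[(309,88),(460,48),(497,198),(348,236)],[(127,393),(279,355),(317,505),(166,543)],[(372,329),(523,291),(561,440),(411,478)]])/5.+[195,150]-.4
cen=np.array([[60,60],[60,-60],[-60,60],[-60,-60]])/1e3
o=np.array([[1,1],[1,-1],[-1,-1],[-1,1]])*.0375
P=np.array([[ray(d,*p,.014)[:2] for p in c] for c in C])
L=cen[:,None]+o
def tf(p,l): c,s=np.cos(p[2]),np.sin(p[2]); return l@np.array([[c,s],[-s,c]])+p[:2]
f=least_squares(lambda p:(tf(p,L)-P).ravel(),[*P.mean((0,1)),0.2])
E
python3 - <<'E'
from m import *
print('rig',f.x,'rms',np.sqrt((f.fun**2).mean()))
n=tf(f.x,cen);print('nests TL TR BL BR',n)
K=np.array([(139,148),(384,82),(202,403),(456,336)])/5+[195,150]-.4
for i,k in enumerate(K):
    w=ray(d,*k,.062)[:2]-n[i]; print('knob',w,np.hypot(*w),np.arctan2(w[1],w[0])-f.x[2])
for q in [(400,183),(474,168),(498,272),(424,287)]: print('bin',ray(d,*q,.05))
print('lookalike', [ray(d,*q,.04) for q in [(361,230),(115,254),(160,324),(220,327)]])
print('tapebl',ray(d,371,134,.019),'tape',ray(d,179,212,.028))
E
```

```text
rig [0.51704232 0.16859502 0.25573198] rms 0.0009125749944620993
nests TL TR BL BR [[0.5599138  0.24182095]
 [0.59026824 0.12572354]
 [0.44381639 0.21146651]
 [0.47417083 0.0953691 ]]
knob [0.02079182 0.00321531] 0.021038959653241453 -0.10230414297082155
knob [0.02074123 0.00789956] 0.022194632914150466 0.10816875698520123
knob [0.02104392 0.00384567] 0.021392424140153386 -0.07498155426633765
knob [0.02096666 0.00538813] 0.021647931097842393 -0.004189350781863055
bin [ 0.57350499 -0.16157163  0.05      ]
bin [ 0.6082654  -0.33242601  0.05      ]
bin [ 0.37093886 -0.37910476  0.05      ]
bin [ 0.33724868 -0.21118279  0.05      ]
lookalike [array([ 0.46582397, -0.07235132,  0.04      ]), array([0.41052858, 0.49323101, 0.04      ]), array([0.25257833, 0.3862797 , 0.04      ]), array([0.24605201, 0.24993114, 0.04      ])]
tapebl [ 0.69516353 -0.10257556  0.019     ] tape [0.50792533 0.35076159 0.028     ]
```

Geometry checks out: nest fit rms is 0.9 mm and knob radius is about 22 mm. Next I'll write a move planner. The plan is to flick each knob gently about 15° with shut fingers and see which wheels run on.

```bash
cat >> h.py <<'E'
RIG=np.array([0.51704,0.16860,0.25573]); YAW=RIG[2]
def Rt(yaw): c,s=np.cos(yaw),np.sin(yaw); return np.array([[-c,-s,0],[-s,c,0],[0,0,-1.]])
def w(x,y): c,s=np.cos(YAW),np.sin(YAW); return np.array([RIG[0]+c*x-s*y,RIG[1]+s*x+c*y])
def plan(s,pts):
    "pts: list of (x,y,z,yaw); prints row values for each relative to current pose"
    q=s['eef_rot'];r=R.from_quat([q[1],q[2],q[3],q[0]]);p=np.array(s['tool_pos'])
    print('tcp',p.round(4),'F',np.round(s['wrist_force'],2),'t',round(s['time_s'],2))
    for x,y,z,yw in pts:
        rv=(r.inv()*R.from_matrix(Rt(yw))).as_rotvec()/np.radians(5); sh=r.inv().apply(np.array([x,y,z])-p)/.04
        print(np.r_[rv,sh].round(3).tolist())
NEST=dict(TL=(.06,.06),TR=(.06,-.06),BL=(-.06,.06),BR=(-.06,-.06)); Q=dict(TL=-.1,TR=.105,BL=-.075,BR=-.005)
def knob(n,q=None):
    q=Q[n] if q is None else q; return NEST[n][0]+.022*np.cos(q),NEST[n][1]+.022*np.sin(q)
def beh(n,off=.027,rx=.0): k=knob(n); return w(k[0]+rx,k[1]-off)
E
python3 - <<'E'
from plant import *
from h import *
s=sense()
b=beh('TL'); e=w(knob('TL')[0],knob('TL')[1]-.0145)
plan(s,[(*b,.15,YAW),(*b,.051,YAW),(*e,.051,YAW)])
E
```

```text
tcp [0.1487 0.5808 0.2303] F [0.58 0.4  0.06] t 0.1
[-0.018, -0.006, -5.804, -12.894, -6.026, 2.017]
[-0.018, -0.006, -5.804, -12.895, -6.022, 4.492]
[-0.018, -0.006, -5.804, -12.743, -5.749, 4.491]
```

Emit:
send_rows(
  motion=[
    [0,0,-5.8,-12.9,-6.03,2.0,1],
    [0,0,-5.8,-12.9,-6.03,2.0,1],
    [0,0,-5.8,-12.9,-6.03,2.0,1],
    [0,0,-5.8,-12.9,-6.03,2.0,1],
    [0,0,-5.8,-12.9,-6.03,2.0,1],
    [0,0,-5.8,-12.9,-6.03,2.0,1],
    [0,0,-5.8,-12.9,-6.03,2.0,1],
    [0,0,-5.8,-12.9,-6.03,2.0,1],
    [0,0,-5.8,-12.9,-6.03,2.0,1],
    [0,0,-5.8,-12.9,-6.03,2.0,1],
    [0,0,-5.8,-12.9,-6.03,2.0,1],
    [0,0,-5.8,-12.9,-6.03,2.0,1],
  ],
)

```text
time_s: 1.1
tool_pos: [0.5246, 0.2716, 0.1625]
eef_rot: [-0.0, -0.127, 0.992, -0.0]
wrist_force: [-0.0, 0.6, 0.3]
finger_gap: 0.0002
finger_force: 0.0
```

Emit:
send_rows(
  motion=[
    [0,0,0,0,0,0,1],
    [0,0,0,0,0,0,1],
  ],
)

```text
time_s: 1.27
tool_pos: [0.5244, 0.2711, 0.1619]
eef_rot: [-0.001, -0.125, 0.992, -0.0]
wrist_force: [-0.0, 0.9, 0.1]
finger_gap: -0.0
finger_force: 0.0
```

Run:
```python
from plant import *
from h import *
s=sense()
b=beh('TL'); e=w(knob('TL')[0],knob('TL')[1]-.0145)
plan(s,[(*b,.15,YAW),(*b,.051,YAW),(*e,.051,YAW)]);print(s['finger_gap'],s['qvel'])
```

```text
tcp [0.5244 0.2711 0.1619] F [-0.03  0.91  0.09] t 1.27
[-0.004, -0.025, -0.05, -1.229, -1.657, 0.295]
[-0.004, -0.025, -0.05, -1.234, -1.656, 2.77]
[-0.004, -0.025, -0.05, -1.233, -1.344, 2.77]
-2.3768429860255264e-05 [ 0.05519481 -0.02535595  0.0155955   0.01576706  0.00924139  0.01893774]
```

Emit:
send_rows(
  motion=[
    [0,0,0,-1.23,-1.66,0.3,1],
    [0,0,0,-1.23,-1.66,0.3,1],
    [0,0,0,-1.23,-1.66,1.3,1],
    [0,0,0,-1.23,-1.66,2.3,1],
    [0,0,0,-1.23,-1.66,2.77,1],
    [0,0,0,-1.23,-1.66,2.77,1],
    [0,0,0,-1.23,-1.58,2.77,1],
    [0,0,0,-1.23,-1.5,2.77,1],
    [0,0,0,-1.23,-1.42,2.77,1],
    [0,0,0,-1.23,-1.34,2.77,1],
    [0,0,0,-1.23,-1.34,2.77,1],
    [0,0,0,-1.23,-1.34,2.77,1],
  ],
)

```text
time_s: 2.27
tool_pos: [0.5865, 0.2351, 0.0553]
eef_rot: [0.002, -0.128, 0.992, 0.001]
wrist_force: [-0.1, 0.7, 7.7]
finger_gap: -0.0001
finger_force: 3.8
```

Run:
```python
from plant import *
from h import *
s=sense()
e=w(knob('TL')[0],knob('TL')[1]-.0145)
plan(s,[(*e,.051,YAW)])
I=[snapshot(n)['img'] for n in('wrist','side')]
s2=sense();print(np.round(s2['wrist_force'],2),s2['time_s'])
cv2.imwrite('pics/f1.png',np.hstack([cv2.resize(I[0],(440,330)),cv2.resize(I[1][150:330,150:400],(350,252)) if 0 else cv2.resize(I[1][165:315,180:340],(352,330))]))
```

```text
tcp [0.5865 0.2351 0.0553] F [-0.06  0.68  7.67] t 2.27
[0.005, 0.055, 0.004, 0.054, -0.087, 0.107]
[-1.29 -0.82  6.94] 2.3667
```

View pics/f1.png

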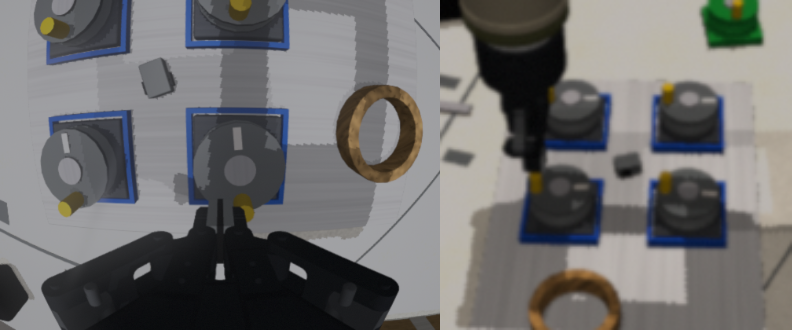

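The upward force of 7.7 N at TCP z = 0.055 shows the shut tips reach about 13 mm past the TCP and are resting on the wheel. I'll raise them at once.

Emit:
send_rows(
  motion=[
    [0,0,0,0,0,-0.35,1],
    [0,0,0,0,0,-0.35,1],
    [0,0,0,0,0,-0.35,1],
  ],
)

```text
time_s: 2.62
tool_pos: [0.5859, 0.2343, 0.0684]
eef_rot: [0.002, -0.127, 0.992, 0.0]
wrist_force: [-0.5, 0.6, 0.2]
finger_gap: 0.0003
finger_force: 0.0
```

Run:
```python
from plant import *
from h import *
s=sense()
e=w(knob('TL')[0],knob('TL')[1]-.0145)
plan(s,[(*e,.065,YAW)])
I=snapshot('wrist')['img']
cv2.imwrite('pics/f2.png',cv2.resize(I[60:320,100:440],(680,520)))
```

```text
tcp [0.5859 0.2343 0.0684] F [-0.45  0.6   0.24] t 2.62
[0.001, 0.036, -0.003, 0.034, -0.072, 0.084]
```

View pics/f2.png

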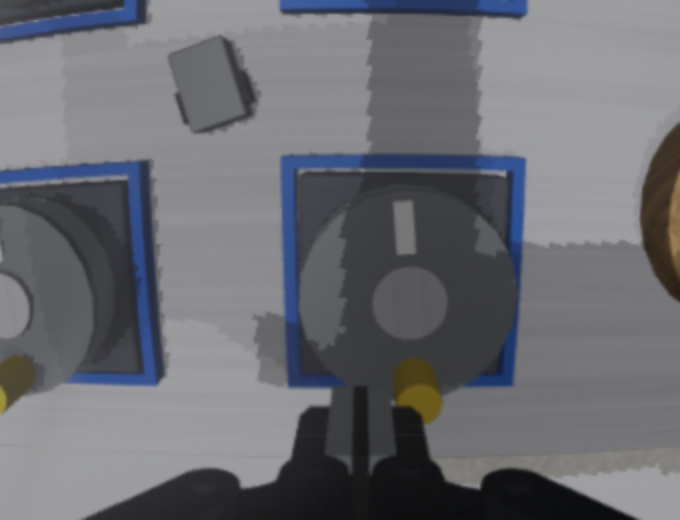

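The wheel turned about 10° with the rub. The shut tips at px (361,390) now sit just behind the knob at px (417,385), clear of the wheel top. I'll push gently.

Emit:
send_rows(
  motion=[
    [0,0,0,0,0,0.05,1],
    [0,0,0,0,0.07,0.05,1],
    [0,0,0,0,0.14,0.05,1],
    [0,0,0,0,0.2,0.05,1],
    [0,0,0,0,0.2,0.05,1],
    [0,0,0,0,0.2,0.05,1],
    [0,0,0,0,0.2,0.05,1],
  ],
)

```text
time_s: 3.25
tool_pos: [0.5826, 0.2417, 0.0643]
eef_rot: [-0.0, -0.127, 0.992, -0.0]
wrist_force: [0.5, 0.3, 0.4]
finger_gap: -0.0001
finger_force: 0.0
```

```bash
cat >> h.py <<'E'
def look(names=('TL','TR','BL','BR')):
    "knob directions from the top & side views: yellow centroid near each nest, knob top z=.062"
    from plant import snapshot
    for n in ('top','side'):
        d=snapshot(n); hsv=cv2.cvtColor(d['img'],cv2.COLOR_BGR2HSV)
        m=cv2.inRange(hsv,(22,110,70),(36,255,255)); k,_,st,c=cv2.connectedComponentsWithStats(m)
        for a in names:
            for i in range(1,k):
                if st[i,4]<6: continue
                p=ray(d,*c[i],.056)[:2]; v=p-w(*NEST[a])
                if np.hypot(*v)<.032: print(n,a,'ang deg',round(np.degrees(np.arctan2(v[1],v[0])-YAW),1),'r',round(np.hypot(*v)*1e3,1),st[i,4])
E
python3 - <<'E'
from plant import *
from h import *
s=sense();plan(s,[]);look();s=sense();plan(s,[])
E
```

```text
tcp [0.5826 0.2417 0.0643] F [0.5  0.27 0.36] t 3.25
top TR ang deg 6.5 r 22.9 21
top BL ang deg -2.6 r 21.7 23
top BR ang deg 0.3 r 21.8 20
side TL ang deg 10.7 r 22.6 35
side TR ang deg 9.4 r 20.2 10
side BL ang deg 4.1 r 21.9 35
side BR ang deg 1.3 r 22.4 31
tcp [0.5827 0.2416 0.0644] F [-0.28  0.84  0.03] t 3.35
```

Emit:
send_rows(
  motion=[
    [0,0,0,0,0.08,0,1],
    [0,0,0,0,0.16,0,1],
    [0,0,0,0,0.16,0,1],
    [0,0,0,0,0.16,0,1],
  ],
)

```text
time_s: 3.68
tool_pos: [0.581, 0.2481, 0.0644]
eef_rot: [0.0, -0.128, 0.992, -0.0]
wrist_force: [-0.0, 0.3, 0.1]
finger_gap: 0.0002
finger_force: 0.0
```

```bash
cat >> h.py <<'E'
def wcam(a,name=None):
    "wrist view: yellow blobs -> knob angle at nest a"
    from plant import snapshot,sense
    s=sense(); d=snapshot('wrist'); q=s['eef_rot'];r=R.from_quat([q[1],q[2],q[3],q[0]]);M=np.array(d['mount']);K=np.array(d['intrinsics'])
    hsv=cv2.cvtColor(d['img'],cv2.COLOR_BGR2HSV); m=cv2.inRange(hsv,(22,110,50),(36,255,255)); k,_,st,c=cv2.connectedComponentsWithStats(m)
    for i in range(1,k):
        if st[i,4]<25: continue
        x=(c[i]-K[:2,2])/np.array([K[0,0],K[1,1]]); th=np.hypot(*x)
        v=np.r_[np.sin(th)*x/th,np.cos(th)]; D=r.apply(M[:3,:3]@v); o=r.apply(M[:3,3])+s['tool_pos']
        p=(o+D*(.054-o[2])/D[2])[:2]-w(*NEST[a])
        if np.hypot(*p)<.04: print('wrist',a,'ang',round(np.degrees(np.arctan2(p[1],p[0])-YAW),1),'r',round(np.hypot(*p)*1e3,1),c[i].round(),st[i,4])
    if name: cv2.imwrite(name,cv2.resize(d['img'][60:320,100:440],(680,520)))
E
python3 - <<'E'
from plant import *
from h import *
s=sense();plan(s,[]);wcam('TL','pics/f3.png');look(['TL'])
E
```

```text
tcp [0.581  0.2481 0.0644] F [-0.03  0.25  0.06] t 3.68
wrist TL ang 3.4 r 15.0 [280. 249.] 139
side TL ang deg 18.2 r 22.8 25
```

View pics/f3.png

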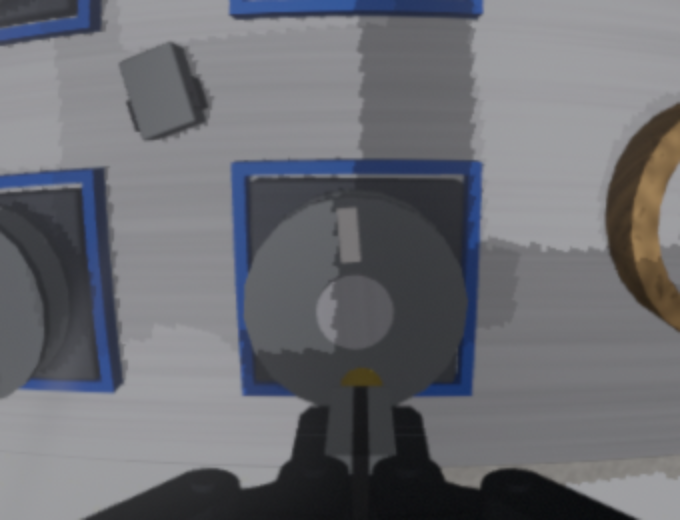

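The tips slid over the knob. The pads protrude only a few mm beyond wider shoulders, so the shoulder pressed the knob top earlier. I'll switch to half-open fingers straddling the knob and push with the flat inner pad.

Emit:
send_rows(
  motion=[
    [0,0,0,0,0,-0.5,0],
    [0,0,0,0,0,-0.8,0],
    [0,0,0,0,0,-0.8,0],
    [0,0,0,0,0,-0.8,0],
  ],
)

```text
time_s: 4.17
tool_pos: [0.5823, 0.2482, 0.0979]
eef_rot: [0.002, -0.127, 0.992, 0.0]
wrist_force: [0.9, 0.3, -1.0]
finger_gap: 0.0427
finger_force: 0.0
```

Run:
```python
from plant import *
from h import *
s=sense();print(s['finger_gap']);k=knob('TL',np.radians(5))
a=w(k[0],k[1]+.010); b=w(k[0],k[1]+.021)
plan(s,[(*a,.085,YAW),(*a,.047,YAW),(*b,.047,YAW)]);wcam('TL');look(['TL'])
```

```text
0.04267942124701925
tcp [0.5823 0.2482 0.0979] F [ 0.88  0.28 -1.04] t 4.17
[0.002, 0.038, -0.005, 0.035, 0.286, 0.323]
[0.002, 0.038, -0.005, 0.038, 0.286, 1.273]
[0.002, 0.038, -0.005, 0.038, 0.561, 1.273]
wrist TL ang 2.6 r 22.0 [281. 237.] 408
side TL ang deg 7.4 r 22.6 35
```

Emit:
send_rows(
  motion=[
    [0,0,0,0.04,0.28,0.4,0],
    [0,0,0,0.04,0.28,1.0,0],
    [0,0,0,0.04,0.28,1.27,0],
    [0,0,0,0.04,0.28,1.27,0],
    [0,0,0,0.04,0.35,1.27,0],
    [0,0,0,0.04,0.42,1.27,0],
    [0,0,0,0.04,0.49,1.27,0],
    [0,0,0,0.04,0.56,1.27,0],
    [0,0,0,0.04,0.56,1.27,0],
    [0,0,0,0.04,0.56,1.27,0],
  ],
)

```text
time_s: 5.15
tool_pos: [0.5741, 0.2695, 0.0462]
eef_rot: [0.0, -0.128, 0.992, 0.0]
wrist_force: [0.7, -0.2, -1.2]
finger_gap: 0.0427
finger_force: 0.0
```

Run:
```python
from plant import *
from h import *
s=sense();plan(s,[]);wcam('TL');look(['TL']);wcam('TL')
```

```text
tcp [0.5741 0.2695 0.0462] F [ 0.69 -0.19 -1.21] t 5.15
wrist TL ang 21.9 r 21.6 [248. 276.] 833
wrist TL ang 22.0 r 21.6 [248. 276.] 836
```

The knob stands at 22°, still touching the pad, so it did not run on and is suspected bad. I'll push on slowly to find the jam.

Emit:
send_rows(
  motion=[
    [0,0,0,0,0.05,0,0],
    [0,0,0,0,0.1,0,0],
    [0,0,0,0,0.1,0,0],
  ],
)

```text
time_s: 5.6
tool_pos: [0.5727, 0.2732, 0.0455]
eef_rot: [-0.0, -0.127, 0.992, 0.0]
wrist_force: [0.0, -0.1, 0.6]
finger_gap: 0.0427
finger_force: 0.0
```

Emit:
send_rows(
  motion=[
    [0,0,0,0,0.06,0,0],
    [0,0,0,0,0.06,0,0],
  ],
)

```text
time_s: 5.77
tool_pos: [0.5722, 0.2754, 0.0455]
eef_rot: [0.0, -0.127, 0.992, -0.0]
wrist_force: [0.6, -1.6, -0.7]
finger_gap: 0.0427
finger_force: 0.5
```

Run:
```python
from plant import *
from h import *
s=sense();plan(s,[]);wcam('TL');s=sense();plan(s,[])
```

```text
tcp [0.5722 0.2754 0.0455] F [ 0.64 -1.62 -0.73] t 5.77
wrist TL ang 37.8 r 22.3 [246. 272.] 849
tcp [0.5722 0.2754 0.0455] F [ 0.97 -0.36 -0.99] t 5.82
```

Emit:
send_rows(
  motion=[
    [0,0,0,0.02,0.06,0,0],
    [0,0,0,0.02,0.06,0,0],
  ],
)

```text
time_s: 5.98
tool_pos: [0.5715, 0.2771, 0.0461]
eef_rot: [0.001, -0.127, 0.992, -0.0]
wrist_force: [2.9, -5.3, 1.6]
finger_gap: 0.0426
finger_force: 2.5
```

Emit:
send_rows(
  motion=[
    [0,0,0,0.03,0.05,0,0],
    [0,0,0,0.03,0.05,0,0],
  ],
)

```text
time_s: 6.15
tool_pos: [0.5704, 0.2786, 0.0466]
eef_rot: [0.001, -0.127, 0.992, -0.0]
wrist_force: [3.0, -6.7, 3.2]
finger_gap: 0.0427
finger_force: 3.2
```

Run:
```python
from plant import *
from h import *
s=sense();plan(s,[]);wcam('TL');s=sense();plan(s,[]);print(s['finger_force'],s['ft_torque'])
```

```text
tcp [0.5704 0.2786 0.0466] F [ 2.98 -6.66  3.21] t 6.15
wrist TL ang 43.6 r 24.5 [246. 273.] 832
tcp [0.5704 0.2786 0.0466] F [ 3.64 -6.11  3.83] t 6.2
3.1880128383636475 [-1.02284425 -0.55055507  0.02460636]
```

TL jams at about 40° with 7 N, so it is bad. I'll back off, lift and go to TR.

Emit:
send_rows(
  motion=[
    [0,0,0,0,-0.25,0,0],
    [0,0,0,0,-0.25,-0.9,0],
    [0,0,0,0,-0.25,-0.9,0],
  ],
)

```text
time_s: 6.45
tool_pos: [0.5741, 0.2698, 0.0868]
eef_rot: [0.003, -0.127, 0.992, 0.001]
wrist_force: [2.5, 1.5, 2.2]
finger_gap: 0.0429
finger_force: 0.0
```

```bash
cat >> h.py <<'E'
def nxt(n,q):
    from plant import sense
    s=sense();k=knob(n,np.radians(q)); a=w(k[0],k[1]+.010); b=w(k[0],k[1]+.021)
    plan(s,[(*a,.085,YAW),(*a,.047,YAW),(*b,.047,YAW)])
E
python3 -c "
from h import *
nxt('TR',6);look(['TL'])"
```

```text
tcp [0.5741 0.2698 0.0868] F [2.54 1.46 2.25] t 6.45
[0.014, 0.062, -0.01, -0.029, -3.28, 0.04]
[0.014, 0.062, -0.01, -0.024, -3.281, 0.99]
[0.014, 0.062, -0.01, -0.023, -3.006, 0.99]
side TL ang deg 49.0 r 23.5 24
```

Emit:
send_rows(
  motion=[
    [0,0,0,0,-3.28,0,0],
    [0,0,0,0,-3.28,0,0],
    [0,0,0,0,-3.28,0,0],
    [0,0,0,0,-3.28,0,0],
    [0,0,0,0,-3.28,0.92,0],
    [0,0,0,0,-3.28,0.92,0],
    [0,0,0,0,-3.21,0.92,0],
    [0,0,0,0,-3.14,0.92,0],
    [0,0,0,0,-3.07,0.92,0],
    [0,0,0,0,-3.0,0.92,0],
    [0,0,0,0,-3.0,0.92,0],
    [0,0,0,0,-3.0,0.92,0],
  ],
)

```text
time_s: 7.55
tool_pos: [0.602, 0.154, 0.0451]
eef_rot: [0.0, -0.128, 0.992, 0.0]
wrist_force: [0.2, -1.0, 0.3]
finger_gap: 0.0423
finger_force: 0.0
```

```bash
python3 -c "
from h import *
from plant import *
plan(sense(),[]);wcam('TR');look(['TR']);wcam('TR')"
```

```text
tcp [0.602  0.154  0.0451] F [ 0.15 -1.01  0.35] t 7.55
wrist TR ang 24.4 r 22.4 [247. 282.] 836
wrist TR ang 24.5 r 22.3 [249. 281.] 835
```

Emit:
send_rows(
  motion=[
    [0,0,0,0,0.05,0,0],
    [0,0,0,0,0.1,0,0],
    [0,0,0,0,0.1,0,0],
  ],
)

```text
time_s: 8.0
tool_pos: [0.601, 0.1572, 0.0449]
eef_rot: [0.0, -0.127, 0.992, -0.0]
wrist_force: [-0.0, -0.5, 1.1]
finger_gap: 0.0425
finger_force: 0.6
```

Emit:
send_rows(
  motion=[
    [0,0,0,0.01,0.06,0,0],
    [0,0,0,0.01,0.06,0,0],
  ],
)

```text
time_s: 8.17
tool_pos: [0.6006, 0.1587, 0.0454]
eef_rot: [0.001, -0.127, 0.992, -0.001]
wrist_force: [1.6, -4.4, 3.2]
finger_gap: 0.0428
finger_force: 2.8
```

```bash
python3 -c "
from h import *
from plant import *
plan(sense(),[]);wcam('TR')"
```

```text
tcp [0.6006 0.1587 0.0454] F [ 1.64 -4.39  3.21] t 8.17
wrist TR ang 34.4 r 23.6 [246. 280.] 839
```

TR jams at about 34° with 4.7 N, so it is bad too. Next is BL.

Emit:
send_rows(
  motion=[
    [0,0,0,0,-0.25,0,0],
    [0,0,0,0,-0.25,-0.9,0],
    [0,0,0,0,-0.25,-0.9,0],
  ],
)

```text
time_s: 8.47
tool_pos: [0.6054, 0.1496, 0.0861]
eef_rot: [0.003, -0.127, 0.992, 0.0]
wrist_force: [0.8, 0.3, 1.9]
finger_gap: 0.0429
finger_force: 0.0
```

```bash
python3 -c "
from h import *
nxt('BL',-4);look(['TR','BL'])"
```

```text
tcp [0.6054 0.1496 0.0861] F [0.85 0.25 1.89] t 8.47
[-0.001, 0.07, -0.01, 2.971, 2.727, 0.008]
[-0.001, 0.07, -0.01, 2.977, 2.728, 0.958]
[-0.001, 0.07, -0.01, 2.977, 3.003, 0.958]
top BL ang deg -3.8 r 21.9 21
side TR ang deg 48.3 r 29.0 10
side BL ang deg -2.5 r 22.2 46
```

Emit:
send_rows(
  motion=[
    [0,0,0,2.97,2.73,0,0],
    [0,0,0,2.97,2.73,0,0],
    [0,0,0,2.97,2.73,0,0],
    [0,0,0,2.97,2.73,0,0],
    [0,0,0,2.97,2.73,0,0],
    [0,0,0,2.97,2.73,0.88,0],
    [0,0,0,2.97,2.73,0.88,0],
    [0,0,0,2.97,2.8,0.88,0],
    [0,0,0,2.97,2.87,0.88,0],
    [0,0,0,2.97,2.94,0.88,0],
    [0,0,0,2.97,3.0,0.88,0],
    [0,0,0,2.97,3.0,0.88,0],
  ],
)

```text
time_s: 9.57
tool_pos: [0.4581, 0.2364, 0.0467]
eef_rot: [0.001, -0.127, 0.992, 0.0]
wrist_force: [-0.1, 0.1, 0.7]
finger_gap: 0.0427
finger_force: 0.0
```

```bash
python3 -c "
from h import *
from plant import *
plan(sense(),[]);wcam('BL');look(['BL']);wcam('BL')"
```

```text
tcp [0.4581 0.2364 0.0467] F [-0.1   0.08  0.72] t 9.57
wrist BL ang 20.1 r 21.0 [252. 276.] 815
wrist BL ang 20.3 r 21.1 [253. 277.] 830
```

Emit:
send_rows(
  motion=[
    [0,0,0,0,0.06,0,0],
    [0,0,0,0,0.12,0,0],
    [0,0,0,0,0.12,0,0],
  ],
)

```text
time_s: 10.02
tool_pos: [0.4559, 0.2408, 0.0456]
eef_rot: [-0.0, -0.127, 0.992, 0.0]
wrist_force: [0.4, -0.0, -0.3]
finger_gap: 0.0426
finger_force: 0.0
```

```bash
python3 -c "
from h import *
from plant import *
plan(sense(),[]);wcam('BL');wcam('BL')"
```

```text
tcp [0.4559 0.2408 0.0456] F [ 0.36 -0.02 -0.34] t 10.02
wrist BL ang 37.1 r 21.1 [253. 273.] 829
wrist BL ang 40.8 r 21.1 [255. 272.] 829
```

BL runs on by itself from 37° to 41° within 0.05 s, so it's a free-runner. I'll lift and look at where it goes.

Emit:
send_rows(
  motion=[
    [0,0,0,0,0,-0.5,0],
    [0,0,0,0,0,-0.9,0],
    [0,0,0,0,0,-0.9,0],
    [0,0,0,0,0,-0.9,0],
  ],
)

```text
time_s: 10.45
tool_pos: [0.457, 0.2408, 0.0825]
eef_rot: [0.001, -0.127, 0.992, 0.0]
wrist_force: [-0.7, -0.2, -0.4]
finger_gap: 0.0426
finger_force: 0.0
```

```bash
python3 -c "
from h import *
nxt('BR',0);wcam('BL');look(['BL','BR','TR','TL']);wcam('BL')"
```

```text
tcp [0.457  0.2408 0.0825] F [-0.7  -0.16 -0.4 ] t 10.45
[0.003, 0.029, -0.005, -0.046, -3.375, -0.063]
[0.003, 0.029, -0.005, -0.044, -3.375, 0.887]
[0.003, 0.029, -0.005, -0.044, -3.1, 0.888]
wrist BL ang 44.9 r 21.3 [262. 240.] 492
top BR ang deg 0.3 r 21.8 20
top TR ang deg 33.0 r 24.4 22
top TL ang deg 36.9 r 23.5 17
side TR ang deg 33.4 r 23.9 38
side TL ang deg 39.0 r 23.5 53
wrist BL ang 44.9 r 21.3 [263. 244.] 510
```

BL coasted but stands at 45°, so it needs more. I'll push it on in -x with the side edge of a pad.

```bash
python3 -c "
from h import *
from plant import *
f=lambda x,y,z:(*w(-.06+x,.06+y),z,YAW)
plan(sense(),[f(.038,-.008,.08),f(.038,-.008,.047),f(.028,-.008,.047),f(.009,-.008,.047)]);wcam('BL')"
```

```text
tcp [0.4553 0.2401 0.0803] F [-0.7  -0.19 -0.58] t 10.65
[-0.003, -0.022, -0.005, -0.493, -0.819, 0.008]
[-0.003, -0.022, -0.005, -0.495, -0.819, 0.833]
[-0.003, -0.022, -0.005, -0.245, -0.819, 0.833]
[-0.003, -0.022, -0.005, 0.23, -0.819, 0.834]
wrist BL ang 44.8 r 21.3 [263. 244.] 504
```

Emit:
send_rows(
  motion=[
    [0,0,0,-0.49,-0.82,0,0],
    [0,0,0,-0.49,-0.82,0.4,0],
    [0,0,0,-0.49,-0.82,0.83,0],
    [0,0,0,-0.49,-0.82,0.83,0],
    [0,0,0,-0.4,-0.82,0.83,0],
    [0,0,0,-0.32,-0.82,0.83,0],
    [0,0,0,-0.24,-0.82,0.83,0],
    [0,0,0,-0.24,-0.82,0.83,0],
  ],
)

```text
time_s: 11.37
tool_pos: [0.4734, 0.2114, 0.0493]
eef_rot: [0.0, -0.128, 0.992, 0.0]
wrist_force: [0.3, -1.5, 0.3]
finger_gap: 0.0427
finger_force: 0.0
```

```bash
python3 -c "
from h import *
from plant import *
plan(sense(),[]);wcam('BL');print(sense()['ft_torque']);wcam('BL')"
```

```text
tcp [0.4734 0.2114 0.0493] F [ 0.34 -1.49  0.33] t 11.37
wrist BL ang 65.0 r 21.5 [340. 235.] 821
[-0.0313151   0.02414593 -0.0801638 ]
wrist BL ang 68.8 r 21.5 [341. 232.] 816
```

Emit:
send_rows(
  motion=[
    [0,0,0,0.15,0,0,0],
    [0,0,0,0.3,0,0,0],
    [0,0,0,0.45,0,0,0],
    [0,0,0,0.5,0,0,0],
    [0,0,0,0.5,0,-0.4,0],
    [0,0,0,0.5,0,-0.85,0],
    [0,0,0,0.5,0,-0.85,0],
  ],
)

```text
time_s: 12.05
tool_pos: [0.4561, 0.2067, 0.0858]
eef_rot: [0.002, -0.127, 0.992, 0.0]
wrist_force: [0.3, 0.3, 2.2]
finger_gap: 0.0425
finger_force: 0.0
```

```bash
python3 -c "
from h import *
from plant import *
nxt('BR',0);wcam('BL');look(['BL','BR'])"
```

```text
tcp [0.4561 0.2067 0.0858] F [0.31 0.31 2.18] t 12.05
[0.004, 0.057, -0.004, -0.282, -2.557, 0.02]
[0.004, 0.057, -0.004, -0.278, -2.557, 0.97]
[0.004, 0.057, -0.004, -0.278, -2.282, 0.97]
wrist BL ang -191.6 r 22.2 [302. 190.] 468
top BR ang deg -0.4 r 21.8 21
side BL ang deg -193.2 r 22.0 32
```

BL runs on to 168°, so it is free-running. Next is BR.

Emit:
send_rows(
  motion=[
    [0,0,0,-0.28,-2.55,0,0],
    [0,0,0,-0.28,-2.55,0,0],
    [0,0,0,-0.28,-2.55,0,0],
    [0,0,0,-0.28,-2.55,0.45,0],
    [0,0,0,-0.28,-2.55,0.9,0],
    [0,0,0,-0.28,-2.55,0.9,0],
    [0,0,0,-0.28,-2.46,0.9,0],
    [0,0,0,-0.28,-2.37,0.9,0],
    [0,0,0,-0.28,-2.28,0.9,0],
    [0,0,0,-0.28,-2.28,0.9,0],
  ],
)

```text
time_s: 13.03
tool_pos: [0.4886, 0.1218, 0.0474]
eef_rot: [0.001, -0.128, 0.992, 0.0]
wrist_force: [0.2, -0.2, 1.0]
finger_gap: 0.0425
finger_force: 0.0
```

```bash
python3 -c "
from h import *
from plant import *
plan(sense(),[]);wcam('BR');look(['BR','BL']);wcam('BR')"
```

```text
tcp [0.4886 0.1218 0.0474] F [ 0.17 -0.23  0.98] t 13.03
wrist BR ang 38.7 r 20.4 [260. 267.] 804
side BL ang deg -185.5 r 21.4 45
wrist BR ang 58.6 r 20.3 [272. 257.] 834
```

BR spins freely, from 39° to 59° in 0.15 s, so it's good too. I'll lift, open, and go to TL for picking.

Emit:
send_rows(
  motion=[
    [0,0,0,0,0,-0.5,0],
    [0,0,0,0,0,-1.0,0],
    [0,0,0,0,0,-1.3,-1],
  ],
)

```text
time_s: 13.48
tool_pos: [0.489, 0.1207, 0.1004]
eef_rot: [0.001, -0.127, 0.992, -0.0]
wrist_force: [0.8, 0.4, 0.7]
finger_gap: 0.0534
finger_force: 0.0
```

```bash
python3 -c "
from h import *
from plant import *
c=w(*NEST['TL']);plan(sense(),[(*c,.12,YAW),(*c,.019,YAW)]);wcam('BR');look()"
```

```text
tcp [0.489  0.1207 0.1004] F [0.8  0.38 0.73] t 13.48
[-0.003, 0.022, -0.004, -2.482, 2.482, -0.485]
[-0.003, 0.022, -0.004, -2.477, 2.482, 2.04]
wrist BR ang 79.4 r 20.4 [279. 211.] 410
top TL ang deg 42.2 r 26.2 14
top TR ang deg 33.0 r 24.4 22
side TL ang deg 37.2 r 23.3 46
side TR ang deg 33.4 r 24.2 35
side BL ang deg -186.8 r 21.7 45
side BR ang deg 81.5 r 23.0 33
```

Emit:
send_rows(
  motion=[
    [0,0,0,0,0,0,0],
    [0,0,0,0,0,0,0],
  ],
)

```text
time_s: 13.8
tool_pos: [0.4873, 0.1205, 0.097]
eef_rot: [-0.001, -0.127, 0.992, -0.0]
wrist_force: [-0.8, -0.9, -0.5]
finger_gap: 0.0549
finger_force: 0.0
```

```bash
python3 -c "
from h import *
from plant import *
f=lambda x,y,z:(*w(-.06+x,-.06+y),z,YAW)
wcam('BR');look(['BR','BL']);plan(sense(),[f(.029,-.004,.1),f(.029,-.004,.047),f(-.001,-.004,.047)])"
```

```text
wrist BR ang 82.4 r 20.4 [279. 214.] 423
side BR ang deg 81.4 r 23.0 28
side BL ang deg -186.3 r 21.7 43
tcp [0.4874 0.1205 0.0973] F [ 0.54 -0.16  0.34] t 13.95
[0.002, -0.022, -0.005, -0.246, -0.623, -0.069]
[0.002, -0.022, -0.005, -0.249, -0.624, 1.256]
[0.002, -0.022, -0.005, 0.501, -0.624, 1.257]
```

BR stopped at 82°, so I'll push it on the same way.

Emit:
send_rows(
  motion=[
    [0,0,0,-0.25,-0.62,0,0],
    [0,0,0,-0.25,-0.62,0.6,0],
    [0,0,0,-0.25,-0.62,1.22,0],
    [0,0,0,-0.25,-0.62,1.22,0],
    [0,0,0,-0.1,-0.62,1.22,0],
    [0,0,0,0.05,-0.62,1.22,0],
    [0,0,0,0.2,-0.62,1.22,0],
    [0,0,0,0.35,-0.62,1.22,0],
    [0,0,0,0.5,-0.62,1.22,0],
    [0,0,0,0.5,-0.62,0.6,0],
    [0,0,0,0.5,-0.62,0,-1],
    [0,0,0,0.5,-0.62,-0.3,-1],
  ],
)

```text
time_s: 14.95
tool_pos: [0.4762, 0.0917, 0.1138]
eef_rot: [0.002, -0.127, 0.992, -0.0]
wrist_force: [1.4, 0.4, 0.3]
finger_gap: 0.0655
finger_force: 0.0
```

```bash
python3 -c "
from h import *
from plant import *
wcam('BR');look();c=w(*NEST['TL']);plan(sense(),[(*c,.12,YAW),(*c,.019,YAW)])"
```

```text
wrist BR ang -186.4 r 21.7 [290. 197.] 339
top TL ang deg 40.6 r 23.9 24
top TR ang deg 33.0 r 24.4 22
top BL ang deg -187.6 r 22.3 23
side TL ang deg 37.1 r 23.2 46
side TR ang deg 32.7 r 24.4 34
side BL ang deg -187.4 r 21.2 36
side BR ang deg -182.4 r 21.2 27
tcp [0.4762 0.0917 0.1118] F [ 0.17 -0.3  -0.93] t 15.1
[-0.008, 0.042, -0.003, -2.974, 3.103, -0.196]
[-0.008, 0.042, -0.003, -2.965, 3.105, 2.329]
```

Tests are done: BL and BR are free at about 170°+, TL and TR are bad. Now I'll pick TL.

Emit:
send_rows(
  motion=[
    [0,0,0,-2.97,3.1,-0.2,-1],
    [0,0,0,-2.97,3.1,-0.2,-1],
    [0,0,0,-2.97,3.1,-0.2,-1],
    [0,0,0,-2.97,3.1,-0.2,-1],
    [0,0,0,-2.97,3.1,-0.2,-1],
    [0,0,0,-2.97,3.1,0.3,-1],
    [0,0,0,-2.97,3.1,0.3,-1],
  ],
)

```text
time_s: 15.68
tool_pos: [0.5559, 0.2414, 0.0929]
eef_rot: [-0.004, -0.128, 0.992, -0.001]
wrist_force: [-1.6, -1.4, -2.4]
finger_gap: 0.0853
finger_force: 0.0
```

```bash
python3 -c "
from h import *
from plant import *
wcam('TL','pics/g1.png');look(['TL']);c=w(*NEST['TL']);s=sense();plan(s,[(*c,.12,YAW),(*c,.019,YAW)]);print(s['finger_gap'])"
```

```text
wrist TL ang 39.2 r 22.1 [302. 274.] 453
side TL ang deg 39.5 r 23.8 41
tcp [0.5576 0.2408 0.0972] F [0.29 0.35 1.45] t 15.83
[-0.003, -0.031, -0.009, -0.061, 0.01, -0.569]
[-0.003, -0.031, -0.009, -0.068, 0.01, 1.956]
0.08529028030899258
```

View pics/g1.png

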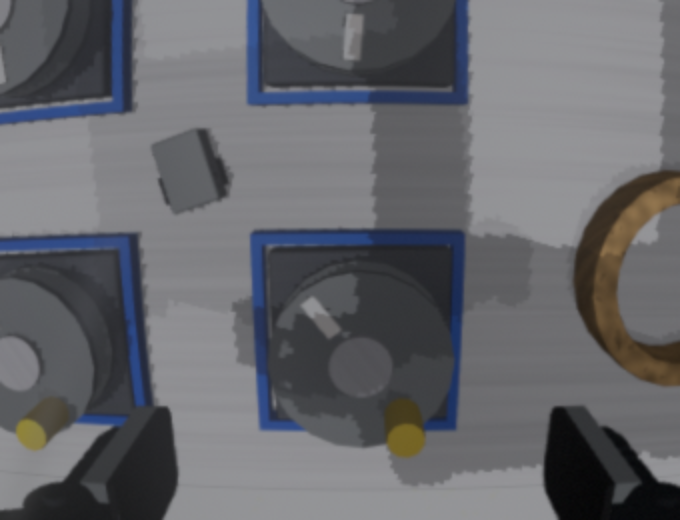

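TL sits square in its nest, with its hub at px (360,367) centred between the fingertips at x = 175 and 545. I'll descend, grip and lift.

Emit:
send_rows(
  motion=[
    [0,0,0,-0.07,0,0.8,-1],
    [0,0,0,-0.07,0,1.6,-1],
    [0,0,0,-0.07,0,1.95,-1],
    [0,0,0,-0.07,0,1.95,-1],
    [0,0,0,-0.07,0,1.95,0.2],
    [0,0,0,-0.07,0,1.95,0.2],
    [0,0,0,-0.07,0,1.95,0.2],
    [0,0,0,-0.07,0,1.95,0.2],
    [0,0,0,-0.07,0,1.95,0.2],
    [0,0,0,-0.07,0,1.95,0.2],
  ],
  grip_force=40,
)

```text
time_s: 16.67
tool_pos: [0.5633, 0.243, 0.0233]
eef_rot: [0.002, -0.127, 0.992, 0.0]
wrist_force: [-2.1, -0.4, 6.7]
finger_gap: 0.0586
finger_force: 44.2
```

Emit:
send_rows(
  motion=[
    [0,0,0,0,0,-0.3,0.2],
    [0,0,0,0,0,-0.8,0.2],
    [0,0,0,0,0,-1.6,0.2],
    [0,0,0,0,0,-2.6,0.2],
    [0,0,0,0,0,-3.2,0.2],
    [0,0,0,0,0,-3.2,0.2],
    [0,0,0,0,0,-3.2,0.2],
  ],
)

```text
time_s: 17.25
tool_pos: [0.5627, 0.2427, 0.151]
eef_rot: [0.002, -0.127, 0.992, 0.0]
wrist_force: [-1.3, 0.4, -6.2]
finger_gap: 0.0582
finger_force: 45.6
```

```bash
python3 -c "
from h import *
from plant import *
s=sense();plan(s,[(.5264,-.2602,.147,.2),(.5264,-.2602,.0225,.2)]);print(s['finger_gap'],s['finger_force'],s['joint_positions'])"
```

```text
tcp [0.5627 0.2427 0.151 ] F [-1.29  0.38 -6.23] t 17.25
[0.004, 0.052, 0.634, 4.055, -11.935, 0.079]
[0.004, 0.052, 0.634, 4.069, -11.936, 3.192]
0.058214421381728776 45.557405948638916 [ 3.23577573e-01  2.09336299e-01  1.54829102e+00 -7.86022265e-05
  1.37938364e+00 -1.50254953e+00]
```

Held, with 0.6 kg of weight showing. Now I'll carry it to the far slot of the bin.

Emit:
send_rows(
  motion=[
    [0,0,0.1,0.68,-2.0,0,0.2],
    [0,0,0.3,2.04,-6.0,0,0.2],
    [0,0,0.63,4.06,-11.93,0.05,0.2],
    [0,0,0.63,4.06,-11.93,0.05,0.2],
    [0,0,0.63,4.06,-11.93,0.05,0.2],
    [0,0,0.63,4.06,-11.93,0.05,0.2],
    [0,0,0.63,4.06,-11.93,0.05,0.2],
    [0,0,0.63,4.06,-11.93,0.05,0.2],
    [0,0,0.63,4.06,-11.93,0.05,0.2],
    [0,0,0.63,4.06,-11.93,0.05,0.2],
    [0,0,0.63,4.06,-11.93,0.05,0.2],
    [0,0,0.63,4.06,-11.93,0.05,0.2],
  ],
)

```text
time_s: 18.25
tool_pos: [0.5227, -0.2574, 0.1433]
eef_rot: [-0.002, -0.1, 0.995, 0.001]
wrist_force: [1.2, -0.1, -4.6]
finger_gap: 0.0584
finger_force: 45.9
```

Emit:
send_rows(
  motion=[
    [0,0,0,0,0,0,0.2],
    [0,0,0,0,0,0,0.2],
  ],
)

```text
time_s: 18.42
tool_pos: [0.5227, -0.2582, 0.1433]
eef_rot: [-0.002, -0.098, 0.995, 0.001]
wrist_force: [-0.3, 0.4, -6.3]
finger_gap: 0.0585
finger_force: 46.4
```

```bash
python3 -c "
from h import *
from plant import *
s=sense();plan(s,[(.5264,-.2602,.147,.2),(.5264,-.2602,.0255,.2)]);d=snapshot('top');cv2.imwrite('pics/b1.png',cv2.resize(d['img'][130:300,330:530],(706,600)));d=snapshot('side');cv2.imwrite('pics/b1s.png',cv2.resize(d['img'][60:200,240:420],(720,560)))"
```

```text
tcp [ 0.5227 -0.2582  0.1433] F [-0.34  0.37 -6.26] t 18.42
[0.035, -0.044, -0.045, -0.081, -0.068, -0.094]
[0.035, -0.044, -0.045, -0.093, -0.077, 2.944]
```

View pics/b1s.png

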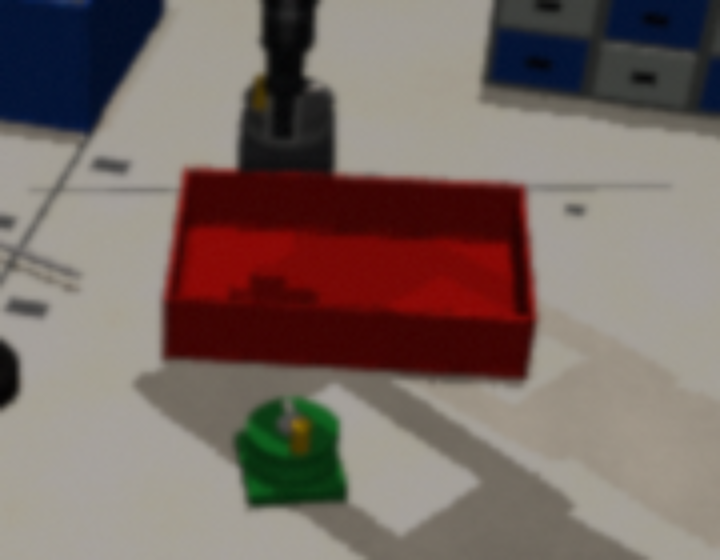

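The unit hangs upright over the bin's far half, about (285,125) in the crop. I'll lower it, checking force near the bottom.

Emit:
send_rows(
  motion=[
    [0,0,0,-0.09,-0.07,0.8,0.2],
    [0,0,0,-0.09,-0.07,1.6,0.2],
    [0,0,0,-0.09,-0.07,2.4,0.2],
    [0,0,0,-0.09,-0.07,2.7,0.2],
    [0,0,0,-0.09,-0.07,2.85,0.2],
    [0,0,0,-0.09,-0.07,2.94,0.2],
    [0,0,0,-0.09,-0.07,2.94,0.2],
    [0,0,0,-0.09,-0.07,2.94,0.2],
  ],
)

```text
time_s: 19.18
tool_pos: [0.5307, -0.259, 0.0309]
eef_rot: [0.001, -0.1, 0.995, -0.001]
wrist_force: [0.4, -0.6, -5.2]
finger_gap: 0.0584
finger_force: 46.3
```

Emit:
send_rows(
  motion=[
    [0,0,0,0,0,0.05,0.2],
    [0,0,0,0,0,0.05,0.2],
    [0,0,0,0,0,0.05,0.2],
  ],
)

```text
time_s: 19.43
tool_pos: [0.5298, -0.2588, 0.0279]
eef_rot: [0.001, -0.1, 0.995, -0.0]
wrist_force: [-0.0, 0.2, -5.3]
finger_gap: 0.0583
finger_force: 46.4
```

Emit:
send_rows(
  motion=[
    [0,0,0,0,0,0.06,0.2],
    [0,0,0,0,0,0.09,0.2],
    [0,0,0,0,0,0.09,0.2],
    [0,0,0,0,0,0.09,0.2],
  ],
)

```text
time_s: 19.77
tool_pos: [0.5297, -0.2588, 0.0244]
eef_rot: [0.0, -0.1, 0.995, -0.0]
wrist_force: [-3.5, 1.9, 6.0]
finger_gap: 0.0582
finger_force: 47.6
```

It is seated at TCP z = 0.0244. I'll release, lift and head to TR.

Emit:
send_rows(
  motion=[
    [0,0,0,0,0,-0.02,-1],
    [0,0,0,0,0,-0.02,-1],
    [0,0,0,0,0,-0.02,-1],
    [0,0,0,0,0,-0.02,-1],
    [0,0,0,0,0,-0.02,-1],
    [0,0,0,0,0,-0.8,-1],
    [0,0,0,0,0,-1.6,-1],
    [0,0,0,0,0,-2.5,-1],
    [0,0,0,0,0,-2.5,-1],
  ],
)

```text
time_s: 20.52
tool_pos: [0.5333, -0.2608, 0.1318]
eef_rot: [0.005, -0.1, 0.995, -0.004]
wrist_force: [0.6, -0.5, 1.2]
finger_gap: 0.0855
finger_force: 0.0
```

```bash
python3 -c "
from h import *
from plant import *
c=w(*NEST['TR']);s=sense();plan(s,[(*c,.10,YAW),(*c,.020,YAW)]);print(s['finger_gap']);look()"
```

```text
tcp [ 0.5333 -0.2608  0.1318] F [ 0.61 -0.48  1.19] t 20.52
[-0.096, 0.099, -0.633, -3.312, 9.193, 0.751]
[-0.096, 0.099, -0.633, -3.295, 9.209, 2.751]
0.08554752458235856
top TR ang deg 33.0 r 24.4 22
top BL ang deg -187.5 r 22.1 22
top BR ang deg -170.5 r 21.9 22
side TR ang deg 29.2 r 23.4 36
side BL ang deg -184.5 r 21.4 40
side BR ang deg -171.0 r 21.3 33
```

Emit:
send_rows(
  motion=[
    [0,0,-0.63,-3.3,9.2,0.3,-1],
    [0,0,-0.63,-3.3,9.2,0.3,-1],
    [0,0,-0.63,-3.3,9.2,0.3,-1],
    [0,0,-0.63,-3.3,9.2,0.3,-1],
    [0,0,-0.63,-3.3,9.2,0.3,-1],
    [0,0,-0.63,-3.3,9.2,0.3,-1],
    [0,0,-0.63,-3.3,9.2,0.3,-1],
    [0,0,-0.63,-3.3,9.2,0.3,-1],
    [0,0,-0.63,-3.3,9.2,0.3,-1],
    [0,0,-0.63,-3.3,9.2,0.75,-1],
    [0,0,-0.63,-3.3,9.2,0.75,-1],
    [0,0,-0.63,-3.3,9.2,0.75,-1],
  ],
)

```text
time_s: 21.62
tool_pos: [0.5829, 0.1293, 0.09]
eef_rot: [-0.003, -0.129, 0.992, -0.0]
wrist_force: [0.7, -0.6, 0.7]
finger_gap: 0.0853
finger_force: 0.0
```

Emit:
send_rows(
  motion=[
    [0,0,0,0,0,0,-1],
  ],
)

```text
time_s: 21.7
tool_pos: [0.5844, 0.1278, 0.0919]
eef_rot: [-0.001, -0.127, 0.992, -0.0]
wrist_force: [0.5, -1.0, -0.1]
finger_gap: 0.0854
finger_force: 0.0
```

```bash
python3 -c "
from h import *
from plant import *
c=w(*NEST['TR']);s=sense();plan(s,[(*c,.10,YAW),(*c,.020,YAW)]);print(s['finger_gap']);wcam('TR','pics/g2.png')"
```

```text
tcp [0.5844 0.1278 0.0919] F [ 0.5  -0.95 -0.12] t 21.7
[-0.001, -0.03, -0.002, -0.129, -0.089, -0.203]
[-0.001, -0.03, -0.002, -0.134, -0.088, 1.797]
0.08536692699298244
wrist TR ang 32.5 r 22.9 [294. 279.] 439
```

View pics/g2.png

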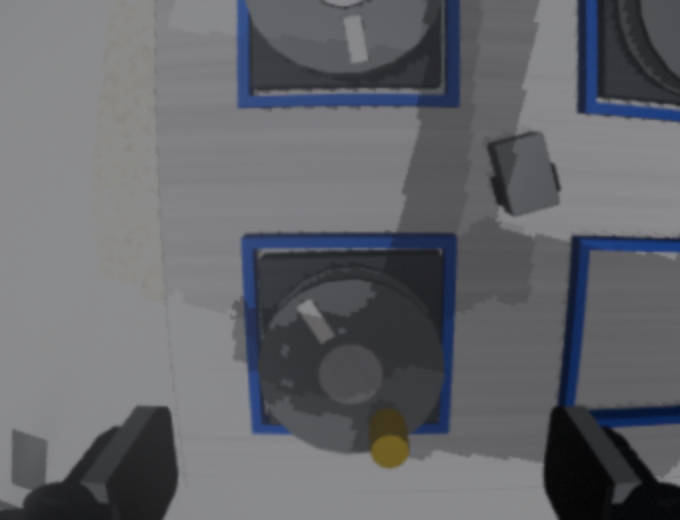

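TR sits square in its nest with its hub at px (350,373), slightly left of the finger centre at 360, as computed. I'll grip and lift.

Emit:
send_rows(
  motion=[
    [0,0,0,-0.1,-0.07,0.8,-1],
    [0,0,0,-0.1,-0.07,1.5,-1],
    [0,0,0,-0.1,-0.07,1.78,-1],
    [0,0,0,-0.1,-0.07,1.78,-1],
    [0,0,0,-0.1,-0.07,1.78,0.2],
    [0,0,0,-0.1,-0.07,1.78,0.2],
    [0,0,0,-0.1,-0.07,1.78,0.2],
    [0,0,0,-0.1,-0.07,1.78,0.2],
    [0,0,0,-0.1,-0.07,1.78,0.2],
    [0,0,0,-0.1,-0.07,1.78,0.2],
  ],
)

```text
time_s: 22.58
tool_pos: [0.5917, 0.1266, 0.0247]
eef_rot: [0.002, -0.127, 0.992, -0.0]
wrist_force: [-1.8, -2.8, 7.0]
finger_gap: 0.0581
finger_force: 43.2
```

Emit:
send_rows(
  motion=[
    [0,0,0,0,0,-0.3,0.2],
    [0,0,0,0,0,-0.8,0.2],
    [0,0,0,0,0,-1.6,0.2],
    [0,0,0,0,0,-2.6,0.2],
    [0,0,0,0,0,-3.2,0.2],
    [0,0,0,0,0,-3.2,0.2],
    [0,0,0,0,0,-3.2,0.2],
  ],
)

```text
time_s: 23.17
tool_pos: [0.5912, 0.1272, 0.1526]
eef_rot: [0.002, -0.127, 0.992, 0.0]
wrist_force: [-0.3, 1.3, -6.1]
finger_gap: 0.0583
finger_force: 45.7
```

```bash
python3 -c "
from h import *
from plant import *
s=sense();plan(s,[(.416,-.2825,.147,.2),(.416,-.2825,.026,.2)]);print(s['finger_gap'],s['finger_force'])"
```

```text
tcp [0.5912 0.1272 0.1526] F [-0.27  1.25 -6.13] t 23.17
[-0.003, 0.053, 0.637, 6.829, -8.801, 0.113]
[-0.003, 0.053, 0.637, 6.843, -8.8, 3.138]
0.05827717285105615 45.655750036239624
```

Emit:
send_rows(
  motion=[
    [0,0,0.1,1.0,-1.3,0,0.2],
    [0,0,0.3,3.0,-3.9,0,0.2],
    [0,0,0.64,6.83,-8.8,0.05,0.2],
    [0,0,0.64,6.83,-8.8,0.05,0.2],
    [0,0,0.64,6.83,-8.8,0.05,0.2],
    [0,0,0.64,6.83,-8.8,0.05,0.2],
    [0,0,0.64,6.83,-8.8,0.05,0.2],
    [0,0,0.64,6.83,-8.8,0.05,0.2],
    [0,0,0.64,6.83,-8.8,0.05,0.2],
    [0,0,0.64,6.83,-8.8,0.05,0.2],
    [0,0,0.64,6.83,-8.8,0.05,0.2],
    [0,0,0.64,6.83,-8.8,0.05,0.2],
  ],
)

```text
time_s: 24.17
tool_pos: [0.4106, -0.2864, 0.1455]
eef_rot: [-0.002, -0.097, 0.995, 0.0]
wrist_force: [0.2, 0.3, -5.6]
finger_gap: 0.058
finger_force: 45.8
```

Emit:
send_rows(
  motion=[
    [0,0,0,0,0,0,0.2],
    [0,0,0,0,0,0,0.2],
  ],
)

```text
time_s: 24.33
tool_pos: [0.4133, -0.2817, 0.1458]
eef_rot: [-0.001, -0.099, 0.995, 0.002]
wrist_force: [-0.4, 0.6, -5.0]
finger_gap: 0.0582
finger_force: 45.8
```

```bash
python3 -c "
from h import *
from plant import *
s=sense();plan(s,[(.416,-.2825,.147,.2),(.416,-.2825,.0275,.2)]);print(s['finger_gap'],s['finger_force'])"
```

```text
tcp [ 0.4133 -0.2817  0.1458] F [-0.43  0.58 -5.02] t 24.33
[0.04, -0.024, -0.016, -0.063, -0.033, -0.029]
[0.04, -0.024, -0.016, -0.069, -0.043, 2.958]
0.058193001123223176 45.82799792289734
```

Emit:
send_rows(
  motion=[
    [0,0,0,0,-0.03,0.8,0.2],
    [0,0,0,0,-0.03,1.6,0.2],
    [0,0,0,0,-0.03,2.4,0.2],
    [0,0,0,0,-0.03,2.75,0.2],
    [0,0,0,0,-0.03,2.9,0.2],
    [0,0,0,0,-0.03,2.96,0.2],
    [0,0,0,0,-0.03,2.96,0.2],
    [0,0,0,0,-0.03,2.96,0.2],
  ],
)

```text
time_s: 25.0
tool_pos: [0.4159, -0.2843, 0.031]
eef_rot: [0.001, -0.1, 0.995, -0.001]
wrist_force: [0.4, 0.6, -4.5]
finger_gap: 0.0585
finger_force: 45.7
```

Emit:
send_rows(
  motion=[
    [0,0,0,0,0,0.05,0.2],
    [0,0,0,0,0,0.05,0.2],
    [0,0,0,0,0,0.05,0.2],
  ],
)

```text
time_s: 25.25
tool_pos: [0.4152, -0.2844, 0.0285]
eef_rot: [0.001, -0.1, 0.995, -0.001]
wrist_force: [-0.1, -0.3, -4.7]
finger_gap: 0.0581
finger_force: 45.8
```

Emit:
send_rows(
  motion=[
    [0,0,0,0,0,0.05,0.2],
    [0,0,0,0,0,0.08,0.2],
    [0,0,0,0,0,0.08,0.2],
    [0,0,0,0,0,0.08,0.2],
  ],
)

```text
time_s: 25.58
tool_pos: [0.4153, -0.2844, 0.0258]
eef_rot: [0.0, -0.1, 0.995, -0.0]
wrist_force: [-4.3, 4.6, 7.6]
finger_gap: 0.0582
finger_force: 47.2
```

It's seated. I'll release and clear away.

Emit:
send_rows(
  motion=[
    [0,0,0,0,0,-0.04,-1],
    [0,0,0,0,0,-0.04,-1],
    [0,0,0,0,0,-0.04,-1],
    [0,0,0,0,0,-0.04,-1],
    [0,0,0,0,0,-0.04,-1],
    [0,0,0,0,0,-0.8,-1],
    [0,0,0,0,0,-1.6,-1],
    [0,0,0,0,0,-2.6,-1],
    [0,0,0,0,0,-4,-1],
    [0,0,0,0,0,-4,-1],
    [0,0,0,0,0,-4,-1],
    [0,0,0,0,0,-4,-1],
  ],
)

```text
time_s: 26.58
tool_pos: [0.4154, -0.2846, 0.1857]
eef_rot: [0.001, -0.1, 0.995, -0.001]
wrist_force: [-1.1, -0.1, -0.6]
finger_gap: 0.0853
finger_force: 0.0
```

```bash
python3 -c "
from h import *
from plant import *
look();plan(sense(),[])
a=snapshot('top')['img'][40:320,90:520];b=snapshot('side')['img'][80:340,170:410]
cv2.imwrite('pics/end.png',np.vstack([cv2.resize(a,(500,326)),cv2.resize(b,(500,270))]) if 0 else np.hstack([cv2.resize(a,(430,280)),cv2.resize(b,(258,280))]).repeat(1,0))
cv2.imwrite('pics/end.png',np.hstack([cv2.resize(snapshot('top')['img'][60:320,150:510],(500,361)),cv2.resize(snapshot('side')['img'][90:320,190:380],(298,361))]))"
```

```text
top BL ang deg -187.7 r 21.8 23
top BR ang deg -170.5 r 21.9 22
side BL ang deg -184.7 r 21.0 37
side BR ang deg -166.0 r 21.7 29
tcp [ 0.414  -0.2834  0.1829] F [-0.25 -0.37  0.25] t 26.68
```

View pics/end.png

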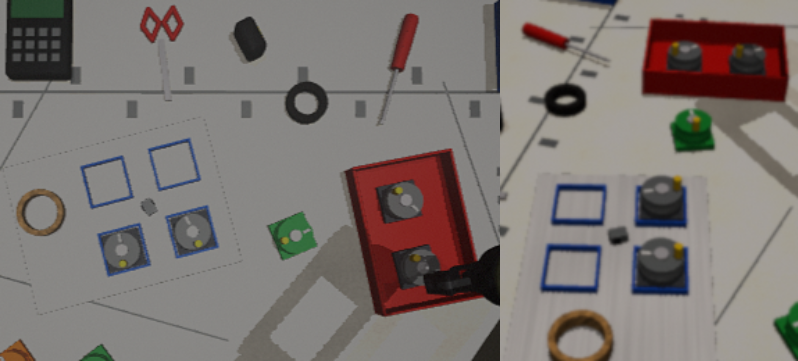

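The picture shows both bad units upright in the red bin, at about (403,200) and (420,265). The two good ones are still in their nests at (123,250) and (192,230), turned about half a turn. The connector, tapes and look-alikes have not moved, so I'll hand in.

```bash
python3 -c "
from plant import *
print(finish_job())"
```

```text
the job is handed in; nothing more can be done
None
```

I tested all four wheels and handed the job in at about 27 s: the two that jammed stand upright in the red reject bin, and the two free-running ones are still in their nests, turned about half a turn.

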